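Draw a lamp carriage into line with a tapered drift

TASK

The lamp carriage on the raised stand sits out of line with the plate below it. Swing the guard right aside off the carriage's hole, about a quarter turn or more, then take the tapered drift (round head) from the rack and push it down through the carriage's hole and, feeling for it with the tip, through the hidden hole under it until its collar sits flat on the carriage, which pulls the two holes into line; let go and leave it standing there. Leave the straight pin in the rack and the other things on the bench where they are.

Things in the scene. Friction and masses are not known exactly. Their poses are not given: they have to be found in the camera images.
- guard_knob (a point): Middle of the upright round black knob (13 mm diameter, 34 mm tall, foot 17 mm below this point) on the guard, a flat steel arm 5 mm thick lying 3 mm above the carriage; its round free end (20 mm radius) under the knob covers the carriage's hole when shut. Frame turns with the guard.
- guard_pivot (a point): Vertical pivot axis of the guard, at the knob's height, 55 mm from the knob, on a short post of the fixed stand. The guard turns on it with light friction and stays where it is left.
- guard (a joint): Angle of the guard (rad): 0 shut, grows as it swings anticlockwise seen from above, stop at 1.9. At 1.3 and more the hole and the space round it are clear.
- carriage_hole (a point): Centre of the mouth of the carriage's hole, in its flat steel top face 82 mm above the bench; z up. Hole 14.5 mm wide, straight through the carriage (9.5 mm thick). y points to the lamp, which lies across the carriage 90 mm away. The carriage slides some 13 mm either way in this frame's x and y against about 2.5 N friction, does not turn, and stays where it is left.
- carriage_lamp (a point): Middle of the lamp that lies in the carriage's black cradle, 28 mm above the carriage's top. 3 mm below the carriage is the fixed base plate, 12 mm thick, with an equal 14.5 mm hole, almost sharp-edged, open beneath. That hole is hidden and not measured: its centre is 8 to 10 mm off the carriage hole's centre, in any horizontal direction, so only a narrow gap is open through both.
- drift_grip (a point): Middle of the gripping length of the tapered steel drift (about 0.12 kg), on its axis (z up), 90 mm above its tip. Tip 4 mm wide, taper 35 mm long to a straight 13 mm shank ending 61 mm above the tip; collar 28 mm wide, 61 to 67 mm; round dark head 20 mm diameter, 67 to 109 mm. Hangs upright by its collar in either hole of the rack. Home, this point is 29 mm above the carriage's top.
- drift_tip (a point): The tip of the tapered drift, on its axis.
- straight_pin_grip (a point): The same point (90 mm above the tip) of the straight pin: same length and collar, but a parallel 13 mm shank without taper and a square head 20 mm wide. It cannot pass the offset holes. It hangs in the rack's other hole.
- pin_rack: Grey rack 130 x 56 mm, top 85 mm above the bench, origin at the centre of its underside; x along its length, with two 15 mm holes at x = -35 and +35 mm in which the drift and the straight pin hang (which is where varies).
- petri_dish: Bystander: flat round dish, 90 mm, on the bench in front of the stand.
- marker: Bystander: pen 138 mm long lying at the front of the bench.
- tape_roll: Bystander: roll of tape, 82 mm, lying flat.
- timer: Bystander: small bench timer, 39 x 68 x 62 mm.
- dropper_bottle: Bystander: small brown bottle with a dark cap, 30 mm wide, 75 mm tall.
- weigh_boat: Bystander: small white weighing dish, 68 mm.
- film_roll: Bystander: white roll, 62 mm wide, 50 mm tall.
There are look-alikes about, which are no part of the job. What is shaped like the part that bears drift_grip but blue or red is not meant. Leave any red look-alike of the part that bears straight_pin_grip alone.

How it is judged:
On the way, in this order (a step that is already met when the one before it is completed fails the run):
1. the guard is swung at least 1.2 rad (about 70 degrees) aside while the drift is still out of the carriage (value of joint guard above 1.2 rad and distance between drift_grip and carriage_hole above 0.1 m), for 0.1 s.
2. the drift's tip is more than 25 mm down the carriage's hole, so through the lower hole too (z of drift_tip in the frame of carriage_hole below -0.025 m and horizontal distance between drift_tip and carriage_hole below 0.012 m), for 0.1 s.
At the end, for the whole second after the job is handed in: The tapered drift stands upright (within 0.08 rad) in the carriage's hole with its collar down on the carriage (within 2.5 mm), which its 13 mm shank allows only with both holes in line; guard still at least 1.2 rad aside; drift released; straight pin still in the rack (within 10 mm) (z of drift_grip in the frame of carriage_hole between 0.025 and 0.0315 m and horizontal distance between drift_grip and carriage_hole below 0.006 m and angle between drift_grip's own z axis and vertical below 0.08 rad and value of joint guard above 1.2 rad and contact force between the fingers and anything else below 0.5 N and distance of straight_pin_grip from where it was at the start of the episode below 0.01 m and angle between straight_pin_grip's own z axis and vertical below 0.15 rad); the robot touches nothing.
It fails at once if a bystander is shifted more than 20 mm (distance of any of petri_dish, marker, tape_roll, timer, dropper_bottle, weigh_boat, film_roll from where it was at the start of the episode above 0.02 m).
It fails at once if the straight pin is taken out of the rack (distance of straight_pin_grip from where it was at the start of the episode above 0.03 m).
It also fails if it takes over 72 s, if anything falls off the work surface, if the arm or the gripper's body presses on something with over 40 N, if the wrist force passes 120 N, or if a joint passes its speed limit or range.

ROBOT

A 6-joint arm with a two-finger parallel gripper is mounted at the origin on a cart in front of the work surface, level with it; the furniture and walls round the work are solid. World frame = base frame: x ahead of the robot, y to its left, z up, the work surface at z = 0. Lengths are in m, angles in rad, forces in N, time in s.
With the tool pointing down it reaches from about 0.3 to 0.875 m from the base axis. Payload 6.4 kg.
Tool frame: the origin (TCP) lies midway between the tips of the shut fingers; the grasp point (between the pads) lies 19 mm behind it; z points along the fingers, y is the line along which they close (so a half turn about z gives the same grasp; the last joint's range is limited). The gripper opens to 85 mm and grips with 20 to 120 N. Pads are 22 mm wide; open, the fingers measure 114 mm over their backs; the gripper's body (76 mm by 85 mm) begins 54 mm behind the grasp point. The pads swing forward as they close: fully open they stand 13 mm farther back than shut.
Start: joints at [-1.461, 0.181, 1.607, -0, 1.354, -0.206], TCP at [0.179, -0.547, 0.231] pointing down, gripper open.
Joint ranges: [-2.99, 2.99], [-0.89, 2.07], [0.3, 2.58], [-1.14, 4.28], [0, 2.63], [-3.12, 3.12]. Speed limits (rad/s): [2.57, 2.57, 3.01, 3.14, 3.14, 3.14].

INTERFACE

Orientations are given as a unit quaternion [w, x, y, z].
In Python, from plant import manip, eyes gives the robot as it stands.
- The arm moves only by the tool play_rows, never from a script. Its argument "plan" is text: rows parted by semicolons, each of 7 numbers parted by spaces: the shift along the tool's x, y, z in units of 50 mm (1.0 is 50 mm), then the turn, a rotation vector about the tool's x, y, z in rad, then the finger opening in mm, from 0 to 85.4. A call has 1 to 10 rows; each row shifts and turns the commanded pose from where the row before left it, along the tool's axes as they then stand; what a row does not reach is not made up. A row lasts 1/8 s, in which the tool goes at most 62.5 mm and 10.7 degrees, less where a joint would pass 70% of its speed; a pose out of reach is approached as far as the arm can. A call is refused whole if a number of a shift passes 1 or a number of a turn 0.188, either way. A call with a gripper value outside its range is refused whole. The fingers move at their own pace and stop on an object; "grip_force" is the grip in N (left out, the last holds). Time passes only in rows, so rows that do not move let the fingers close. It gives the time, the measured TCP pose, the force, the opening and the grip force at its end, in the units of the state.
- manip.sense(): the state, without advancing time (a new reading comes with each control period).
- eyes.read_camera(name): name is "scene" or "top" or "wrist"; returns a dict with "img" (480x640x3 uint8, red, green, blue), "intrinsics" (3x3 intrinsics, pixels), "eye" and "attitude" of the camera in the world; the wrist camera has in their place "hand_eye" (4x4, takes a point from camera to tool coordinates, whose origin is the TCP and whose axes are the flange's). Camera axes: x right, y down, z forward; pixel columns grow to the right and rows downward; lengths in m; the calibration is good to about 2 mm. A picture is of the moment at which its call begins: read the wrist's pose just before it. There is no depth.
- manip.hand_in(): hands the job in; it is judged then, once.
The state is a dict: "time": time; "qpos": joint angles; "qd": joint speeds; "joint_efforts": joint torques, N m; "ee_pos": TCP position; "ee_rot": TCP orientation; "ft_force": force on the tool from outside, world axes, zero at the start; "wrist_torque": the same for the moment, N m; "opening": opening from 0.0 (shut) to 1.0 (fully open); "finger_force": force on a finger pad.
Only numpy, scipy, OpenCV 4.12 (cv2) and the standard library are available. Lean on these libraries where they do the work, as an engineer would, in place of code of your own. Each camera call takes 0.05 s, during which the arm holds its last target. There are 200 camera calls.

## Working session

There is one attempt and no reset: what is moved stays moved. The work goes in short steps, Python scripts to look and compute and a tool call to move; the robot and the scene stay as the last step left them, time stands still between calls to the robot, and variables do not carry over. Pictures are saved under pics/ and viewed, at most 10 in all, crops included, and the job is handed in when it is done.

Besides the shell and the picture viewer there is one more tool, called as name(argument=value, ...) on one line, values as JSON. play_rows: Moves the arm, as the interface text tells. Its arguments: {"type":"object","properties":{"plan":{"type":"string"},"grip_force":{"type":"number"}},"required":["plan"]}

```bash
mkdir -p pics; ls; cat > h.py <<'E'
import numpy as np,cv2
from plant import manip,eyes
def cam(n):
    d=eyes.read_camera(n); return d
def save(d,f): cv2.imwrite('pics/'+f,cv2.cvtColor(d['img'],cv2.COLOR_RGB2BGR))
def R(q):
    from scipy.spatial.transform import Rotation as Ro
    q=np.array(q,float)
    return Ro.from_quat(q[[1,2,3,0]]).as_matrix() if q.shape==(4,) else q
def ray(d,u,v,s=None):
    K=np.array(d['intrinsics']);c=np.linalg.inv(K)@[u,v,1]
    if 'hand_eye' in d:
        T=np.array(d['hand_eye']);Rt=R(s['ee_rot']);return Rt@T[:3,3]+s['ee_pos'],Rt@T[:3,:3]@c
    return np.array(d['eye']),R(d['attitude'])@c
def onz(d,u,v,z,s=None):
    o,r=ray(d,u,v,s);return o+r*(z-o[2])/r[2]
def two(a,b):
    (o,r),(p,t)=a,b
    x=np.linalg.lstsq(np.c_[r,-t],p-o,rcond=None)[0]
    A=o+x[0]*r;B=p+x[1]*t;return (A+B)/2,np.linalg.norm(A-B)
E
python3 - <<'E'
from h import *
s=manip.sense();print(s)
for n in('scene','top'):
    d=cam(n);save(d,n+'0.png');print(n,d['intrinsics'],d['eye'],d['attitude'])
E
```

```text
pics
{'time': 0.0, 'qpos': array([-1.46129384e+00,  1.81505056e-01,  1.60802990e+00, -6.48705199e-06,
        1.35378147e+00, -2.06311905e-01]), 'qd': array([-0.00196321, -0.00082525, -0.00069251,  0.00140255, -0.0037622 ,
        0.0002047 ]), 'joint_efforts': array([ 9.41321123e-04, -4.44866502e+01, -3.51334226e+01, -2.53425887e-04,
        8.83753470e-03, -2.80644150e-05]), 'ee_pos': array([ 0.17853582, -0.54599603,  0.2303938 ]), 'ee_rot': array([-8.61032839e-04,  9.87558066e-01,  1.57252421e-01,  3.85400663e-05]), 'ft_force': array([ 0.15280148,  0.29096246, -0.13900518]), 'wrist_torque': array([-0.00380894,  0.00727884, -0.04903214]), 'finger_force': 0.0, 'opening': 0.9986721947456355}
scene [[446.11154401   0.         329.20691477]
 [  0.         446.11154401 239.84392125]
 [  0.           0.           1.        ]] [-0.15219042 -0.55572023  0.54385799] [-0.46157616  0.77442743 -0.37791252  0.21069345]
top [[618.12365758   0.         326.25041846]
 [  0.         618.12365758 234.18717489]
 [  0.           0.           1.        ]] [ 0.35832809 -0.02075614  1.51962842] [-0.0438107   0.71250978 -0.69935217  0.03629021]
```

View pics/scene0.png

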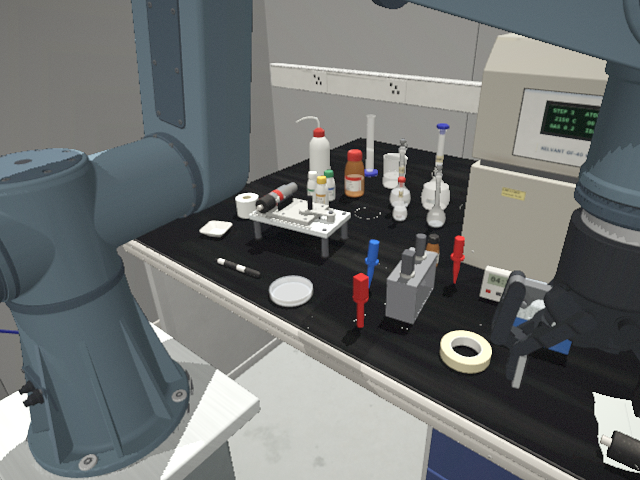

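View pics/top0.png

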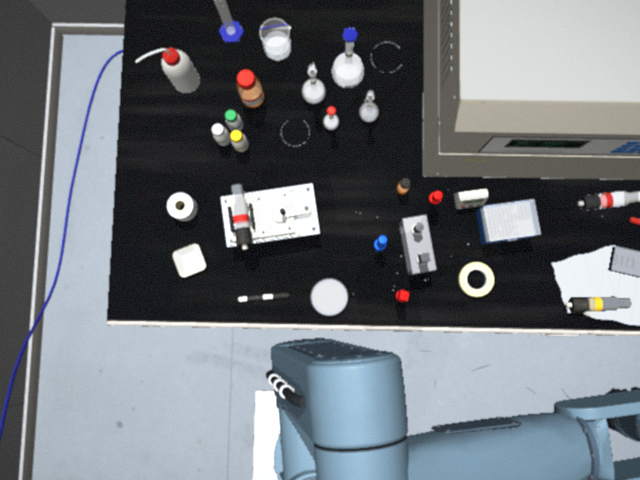

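The scene view shows the stand centre-left (~300,215) and the rack at (410,285). In the top view the stand is at (270,215) and the rack at (418,245), with heads near (418,229) and (423,260). I'll enlarge both areas.

```bash
python3 - <<'E'
from h import *
t=cv2.imread('pics/top0.png');s=cv2.imread('pics/scene0.png')
a=cv2.resize(t[175:255,215:325],None,fx=5,fy=5,interpolation=2)
b=cv2.resize(t[205:285,390:445],None,fx=4,fy=4,interpolation=2)
c=cv2.resize(s[175:255,240:355],None,fx=3.5,fy=3.5,interpolation=2)
e=cv2.resize(s[220:330,380:445],None,fx=2.7,fy=2.7,interpolation=2)
o=np.zeros((600,800,3),np.uint8)
a=a[:,:550];o[:300,:412]=cv2.resize(a,(412,300));o[:300,420:626]=cv2.resize(b,(206,300));
o[310:590,:402]=c;o[300:597,420:595]=e[:297,:175]
cv2.imwrite('pics/crop0.png',o)
E
```

```text
(no output)
```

View pics/crop0.png

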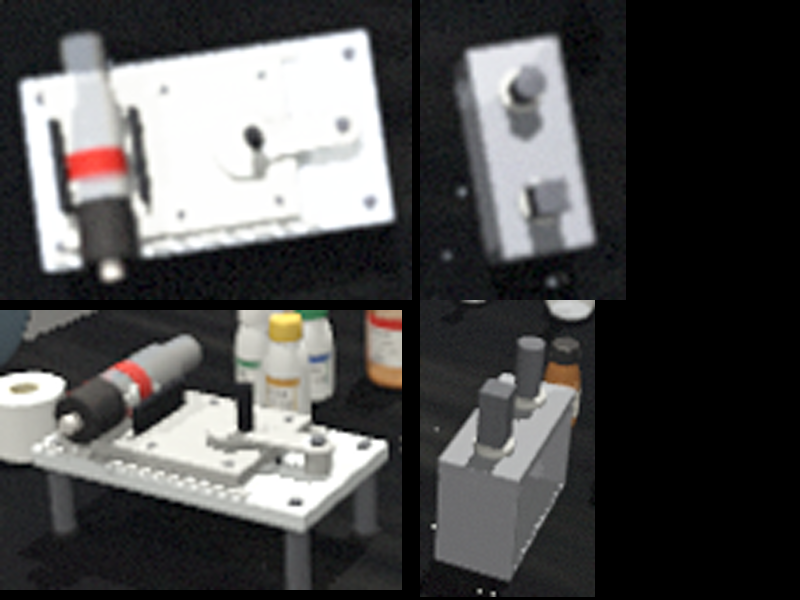

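Round head (the tapered drift) is in the far rack hole, at about (419,227) in the top view. The square head is in the near one, at (425,256). Knob top is at (282,211) and the pivot at (306,208).

```bash
python3 - <<'E'
from h import *
T=cam('top');S=cam('scene')
def dark(d,box,thr,wh='largest'):
    x0,y0,x1,y1=box;g=cv2.cvtColor(d['img'],cv2.COLOR_RGB2GRAY)[y0:y1,x0:x1]
    m=(g<thr).astype(np.uint8);n,l,st,c=cv2.connectedComponentsWithStats(m)
    for i in range(1,n): 
        if st[i,4]>3: print('   ',c[i]+[x0,y0],st[i]+[x0,y0,0,0,0])
print('knob top');dark(T,(270,200,300,225),110)
print('knob scene');dark(S,(300,190,320,213),80)
print('pivot');dark(T,(298,198,316,218),190)
print('2view knob',two(ray(T,282.6,213),ray(S,310,202.5)))
print('2view drift top',two(ray(T,418.8,226.9),ray(S,420.7,235.9)))
print('drift head top',onz(T,418.8,226.9,.133),'sq',onz(T,425.2,256.5,.133))
print('knob top',onz(T,282,210.7,.124),'pivot',onz(T,306.3,208.1,.092))
for n,(u,v),z in[('red1',(436,197),.09),('red2',(403,296),.09),('blue',(380,243),.09),('bottle',(403,186),.075),('timer',(471,199),.06),('tape',(476,279),.02),('dish',(329,296),.01),('lampend',(237,190),.12)]:print(n,onz(T,u,v,z).round(3))
# rack top face
g=cv2.cvtColor(T['img'],cv2.COLOR_RGB2GRAY)[205:285,390:445]
m=(g>110).astype(np.uint8);m=cv2.morphologyEx(m,cv2.MORPH_CLOSE,np.ones((9,9)))
c=max(cv2.findContours(m,0,2)[0],key=cv2.contourArea);r=cv2.minAreaRect(c);p=cv2.boxPoints(r)+[390,205]
W=np.array([onz(T,*q,.085) for q in p]);print(W.round(4),W.mean(0));print(np.linalg.norm(W-np.roll(W,1,0),axis=1))
# stand
E
```

```text
knob top
    [282.5 211.5] [281 209   4   6  16]
knob scene
    [306.       197.953125] [300 190  12  20 128]
pivot
    [315. 200.] [315 198   1   5   5]
    [306. 208.] [305 207   3   3   9]
2view knob (array([0.56780626, 0.09586608, 0.10831969]), np.float64(0.0045776468037345055))
2view drift top (array([ 0.53716728, -0.2142479 ,  0.13153838]), np.float64(0.0022663854356913438))
drift head top [ 0.53636305 -0.21307139  0.133     ] sq [ 0.46963492 -0.22756959  0.133     ]
knob top [0.56920471 0.09773198 0.124     ] pivot [0.58118587 0.04380331 0.092     ]
red1 [ 0.613 -0.259  0.09 ]
red2 [ 0.381 -0.183  0.09 ]
blue [ 0.503 -0.129  0.09 ]
bottle [ 0.641 -0.183  0.075]
timer [ 0.615 -0.347  0.06 ]
tape [ 0.426 -0.367  0.02 ]
dish [ 0.379 -0.013  0.01 ]
lampend [0.616 0.203 0.12 ]
[[ 0.5594 -0.1625  0.085 ]
 [ 0.5744 -0.2367  0.085 ]
 [ 0.4426 -0.2606  0.085 ]
 [ 0.4278 -0.1872  0.085 ]] [ 0.50104171 -0.21174441  0.085     ]
[0.13389206 0.07569656 0.13398122 0.07490181]
```

play_rows(plan="0 0 -0.2 0 0 -0.184 40;0 0 -0.2 0 0 -0.184 40;0 0 -0.2 0 0 -0.184 40;0 0 -0.2 0 0 -0.184 30;0 0 -0.2 0 0 -0.184 30;0 0 -0.2 0 0 -0.184 30;0 0 -0.2 0 0 -0.184 30;0 0 -0.2 0 0 -0.184 30;0 0 0 0 0 0 30")

```text
time: 1.32
ee_pos: [0.1786, -0.5469, 0.3119]
ee_rot: [0.0, 0.627, 0.779, -0.0]
ft_force: [0.1, -0.5, -0.6]
opening: 0.352
finger_force: 0.0
```

```bash
cat >> h.py <<'E'
def go(p,yaw=None):
    "print shift in tool units to TCP target p, and turn to tool-y yaw (deg)"
    s=manip.sense();Rt=R(s['ee_rot']);p=np.array(p)
    d=Rt.T@(p-s['ee_pos'])/.05
    y=np.degrees(np.arctan2(Rt[1,1],Rt[0,1]))
    print('t',round(s['time'],2),'pos',s['ee_pos'].round(4),'yaw',y.round(2),'tilt',Rt[:,2].round(3),'F',s['ft_force'].round(2),'open',round(s['opening'],3),'q6',s['qpos'][5].round(2))
    print('units',d.round(3), 'turnz',None if yaw is None else round(-np.radians((yaw-y+180)%360-180),3))
    return s
E
python3 -c "
from h import *
go([.569,.098,.29],12.5)"
```

```text
t 1.32 pos [ 0.1786 -0.5469  0.3119] yaw 12.34 tilt [ 0.    -0.001 -1.   ] F [ 0.06 -0.45 -0.55] open 0.352 q6 -1.68
units [10.933 10.383  0.423] turnz -0.003
```

play_rows(plan="0.78 0.74 0 0 0 0 30;0.78 0.74 0 0 0 0 30;0.78 0.74 0 0 0 0 30;0.78 0.74 0 0 0 0 30;0.78 0.74 0 0 0 0 30;0.78 0.74 0 0 0 0 30;0.78 0.74 0 0 0 0 30;0.78 0.74 0 0 0 0 30;0.78 0.74 0 0 0 0 30;0.78 0.74 0 0 0 0 30")

```text
time: 2.58
ee_pos: [0.4564, -0.0843, 0.3108]
ee_rot: [-0.0, 0.628, 0.778, -0.0]
ft_force: [-0.0, -0.4, 0.3]
opening: 0.349
finger_force: 0.0
```

play_rows(plan="0.78 0.74 0 0 0 0 30;0.7 0.74 0.1 0 0 0 30;0.7 0.74 0.1 0 0 0 30;0.5 0.5 0.2 0 0 0 30;0 0 0 0 0 0 30;0 0 0 0 0 0 30")

```text
time: 3.32
ee_pos: [0.5594, 0.0737, 0.2908]
ee_rot: [-0.0, 0.627, 0.779, -0.0]
ft_force: [-0.1, -0.3, 0.3]
opening: 0.349
finger_force: 0.0
```

```bash
python3 -c "
from h import *
s=go([.569,.098,.29],12.5)
d=cam('wrist');save(d,'w1.png');K=np.array(d['intrinsics']);T=np.array(d['hand_eye']);print(K,T.round(3))
def pr(p):
    Rt=R(s['ee_rot']);c=T[:3,:3].T@(Rt.T@(np.array(p)-s['ee_pos'])-T[:3,3]);u=K@c;return u[:2]/u[2]
print(pr([.569,.098,.124]),pr([.581,.044,.092]))
"
```

```text
t 3.33 pos [0.5594 0.0737 0.2908] yaw 12.32 tilt [-0.001 -0.    -1.   ] F [-0.11 -0.29  0.34] open 0.349 q6 -0.29
units [0.435 0.291 0.016] turnz -0.003
[[341.07929462   0.         318.84364226]
 [  0.         341.07929462 240.96191386]
 [  0.           0.           1.        ]] [[-0.    -0.958 -0.286  0.073]
 [ 1.    -0.001  0.001 -0.001]
 [-0.001 -0.286  0.958 -0.144]
 [ 0.     0.     0.     1.   ]]
[335.77818782 197.76964699] [333.77727138 245.04811245]
```

View pics/w1.png

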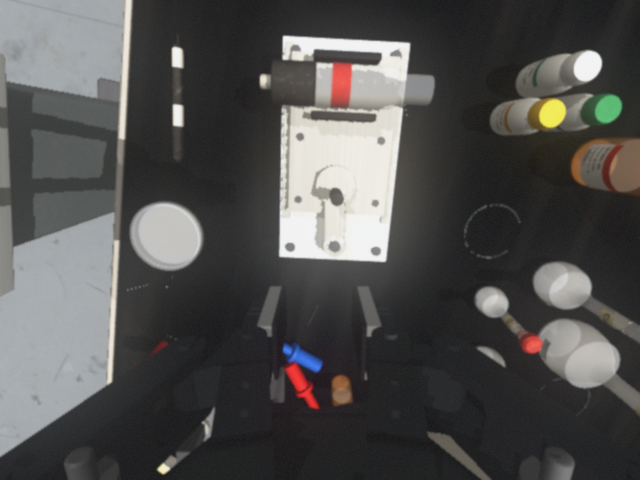

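The knob top is at (337,197) and the pivot at (334,246), both within about 1 px of prediction. Descending to cage the knob.

play_rows(plan="0.43 0.3 0.5 0 0 0 30;0 0 0.8 0 0 0 30;0 0 0.8 0 0 0 26;0 0 0.7 0 0 0 26;0 0 0.6 0 0 0 26;0 0 0.4 0 0 0 26;0 0 0.05 0 0 0 26;0 0 0 0 0 0 26")

```text
time: 4.38
ee_pos: [0.5705, 0.0975, 0.0999]
ee_rot: [0.001, 0.627, 0.779, 0.0]
ft_force: [-0.3, -0.2, 0.1]
opening: 0.305
finger_force: 0.0
```

```bash
python3 - <<'E'
from h import *
s=go([.569,.098,.098],12.5)
# arc rows: simulate in tool frame; pivot
P=np.array([.5805,.044]);N=10
th0=np.radians(102.5);r=.0552
pos=s['ee_pos'][:2];Rt=R(s['ee_rot']);yaw=np.arctan2(Rt[1,1],Rt[0,1])
for i in range(1,N+1):
    dt=1.65/N; t=P+r*np.array([np.cos(th0+i*dt),np.sin(th0+i*dt)])
    x=np.array([-np.sin(yaw),np.cos(yaw)]);y=np.array([np.cos(yaw),np.sin(yaw)])
    d=t-pos;print((d@x/.05).round(3),(d@y/.05).round(3),-dt);pos=t;yaw+=dt
print(pos)
E
```

```text
t 4.38 pos [0.5705 0.0975 0.0999] yaw 12.35 tilt [ 0.001 -0.    -1.   ] F [-0.32 -0.19  0.12] open 0.305 q6 -0.25
units [ 0.015 -0.027  0.037] turnz -0.003
-0.001 -0.217 -0.16499999999999998
-0.015 -0.181 -0.16499999999999998
-0.015 -0.181 -0.16499999999999998
-0.015 -0.181 -0.16499999999999998
-0.015 -0.181 -0.16499999999999998
-0.015 -0.181 -0.16499999999999998
-0.015 -0.181 -0.16499999999999998
-0.015 -0.181 -0.16499999999999998
-0.015 -0.181 -0.16499999999999998
-0.015 -0.181 -0.16499999999999998
[0.5277227  0.02782604]
```

play_rows(plan="0 -0.21 0 0 0 -0.165 26;-0.015 -0.18 0 0 0 -0.165 26;-0.015 -0.18 0 0 0 -0.165 26;-0.015 -0.18 0 0 0 -0.165 26;-0.015 -0.18 0 0 0 -0.165 26;-0.015 -0.18 0 0 0 -0.165 26;-0.015 -0.18 0 0 0 -0.165 26;-0.015 -0.18 0 0 0 -0.165 26;-0.015 -0.18 0 0 0 -0.165 26;-0.015 -0.18 0 0 0 -0.165 26")

```text
time: 5.62
ee_pos: [0.5285, 0.0288, 0.1005]
ee_rot: [0.001, -0.15, 0.989, -0.0]
ft_force: [0.3, 0.5, 0.9]
opening: 0.305
finger_force: 0.5
```

play_rows(plan="0 0 0 0 0 0 26;0 0.08 0 0 0 0 30;0 0 -0.6 0 0 0 30;0 0 -0.8 0 0 0 30;0 0 -0.8 0 0 0 30;0 0 -0.8 0 0 0 30;0 0 -0.8 0 0 0 60;0 0 0 0 0 0 60;0 0 0 0 0 0 60")

```text
time: 6.75
ee_pos: [0.5262, 0.0335, 0.2884]
ee_rot: [-0.0, -0.147, 0.989, 0.0]
ft_force: [0.3, -0.6, -1.0]
opening: 0.703
finger_force: 0.0
```

```bash
python3 -c "
from h import *
s=go([.537,-.214,.29],12.5)
d=cam('wrist');save(d,'w2.png')
t=cam('top');save(t,'t2.png')
im=cv2.imread('pics/w2.png');tt=cv2.resize(cv2.imread('pics/t2.png')[175:285,200:450],None,fx=3,fy=3,interpolation=2)
o=np.zeros((600,800,3),np.uint8);o[:270,:360]=cv2.resize(im,(360,270),interpolation=3);o[270:,:750]=tt
cv2.imwrite('pics/c2.png',o)
"
```

```text
t 6.75 pos [0.5262 0.0335 0.2884] yaw 106.92 tilt [-0.  0. -1.] F [ 0.27 -0.63 -0.95] open 0.703 q6 -2.03
units [ 1.233 -4.798 -0.033] turnz 1.648
```

View pics/c2.png

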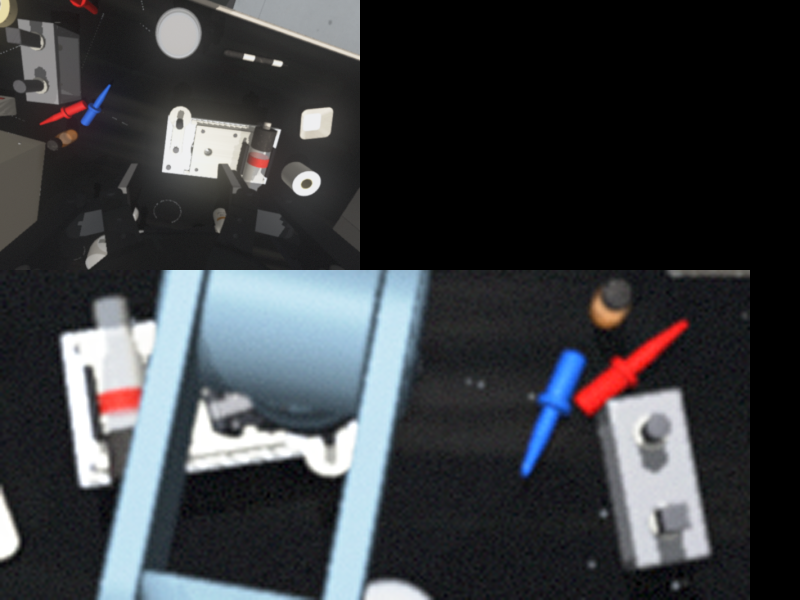

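The guard now points toward the robot and its hole is exposed at about wrist pixel (370,269). The standing red and blue look-alikes have toppled, clear of the job. Next I'll measure the hole.

```bash
python3 - <<'E'
from h import *
s=manip.sense();d=cam('wrist');g=cv2.cvtColor(d['img'],cv2.COLOR_RGB2GRAY)
x0,y0,x1,y1=345,245,395,295
for thr in(80,110,140):
    m=(g[y0:y1,x0:x1]<thr).astype(np.uint8);n,l,st,c=cv2.connectedComponentsWithStats(m)
    for i in range(1,n):
        if st[i,4]>20:print(thr,c[i]+[x0,y0],st[i][2:],onz(d,*(c[i]+[x0,y0]),.082,s))
E
```

```text
140 [371.8372093  272.06976744] [10 11 43] [0.57164801 0.10878894 0.082     ]
140 [391.20833333 292.70833333] [ 7  4 24] [0.58870878 0.13777963 0.082     ]
```

```bash
python3 - <<'E'
import cv2
im=cv2.imread('pics/w2.png')[180:330,270:470]
cv2.imwrite('pics/c3.png',cv2.resize(im,(800,600),interpolation=cv2.INTER_CUBIC))
E
```

```text
(no output)
```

View pics/c3.png

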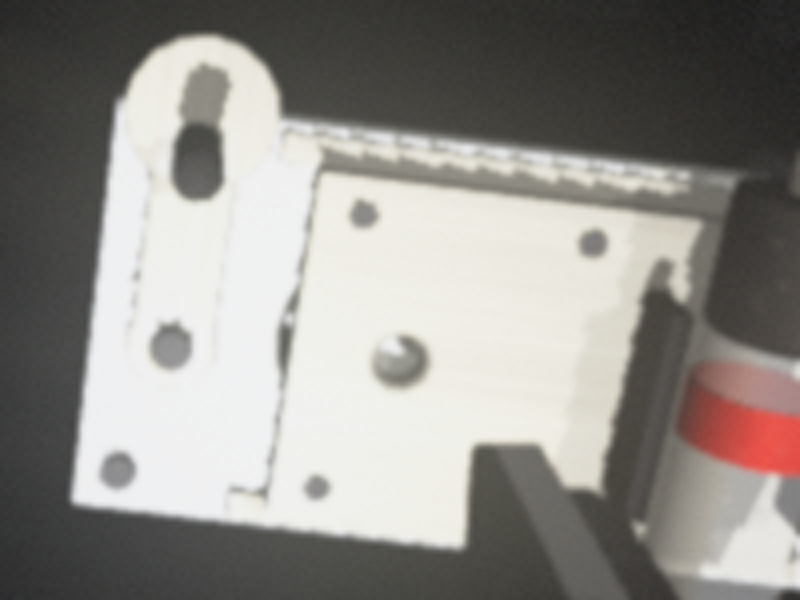

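Hole circle is centred at crop (399,361), i.e. wrist pixel (369.8,270.3), about 14.5 px wide as expected. A brightly lit bit of plate shows at its upper-left.

```bash
python3 - <<'E'
from h import *
s=go([.537,-.214,.29],12.3)
d=cam('wrist')
px=lambda x,y:(x/4+270,y/4+180)
print('hole',onz(d,*px(399,361),.082,s))
a,b=[onz(d,*px(*q),.082,s) for q in((321,172),(270,503))];print('edge dir x',np.degrees(np.arctan2(*(b-a)[[1,0]])))
print('knob top',onz(d,*px(200,134),.124,s),'knob foot',onz(d,*px(198,175),.095,s),'pivot',onz(d,*px(171,346),.093,s))
print('floor bright',onz(d,*px(395,347),.0695,s))
g=cv2.cvtColor(d['img'],cv2.COLOR_RGB2GRAY);print(g[260:281,359:382])
E
```

```text
t 6.9 pos [0.5258 0.0333 0.2873] yaw 106.95 tilt [-0.003  0.    -1.   ] F [-0.95 -0.21 -0.63] open 0.703 q6 -2.03
units [ 1.227 -4.797 -0.057] turnz 1.652
hole [0.57026192 0.10582404 0.082     ]
edge dir x 9.879059455898627
knob top [0.51708171 0.03239378 0.124     ] knob foot [0.53318259 0.03690554 0.095     ] pivot [0.58017288 0.04378344 0.093     ]
floor bright [0.57070579 0.10668583 0.0695    ]
[[239 240 239 239 239 239 239 239 239 239 239 239 239 239 239 239 238 238
  239 238 239 238 238]
 [239 240 239 239 239 239 239 239 239 239 239 239 239 239 238 238 238 238
  238 238 238 238 238]
 [239 239 239 240 239 239 239 239 239 239 239 239 239 239 239 239 238 239
  238 238 238 238 238]
 [239 239 239 239 239 239 239 238 238 237 236 235 235 237 237 238 239 239
  238 238 238 239 238]
 [239 239 239 239 239 239 238 235 233 229 221 216 217 223 229 233 236 237
  238 238 239 238 238]
 [239 239 239 239 238 237 234 232 232 225 196 169 166 177 197 217 228 234
  237 237 237 237 237]
 [239 239 239 238 236 230 229 234 237 232 200 151 129 133 151 178 208 226
  235 236 237 236 236]
 [239 240 239 237 2
[... 639 characters left out ...]
209 229 235 236 236]
 [239 239 237 225 194 163 147 143 140 137 135 131 126 119 118 128 150 186
  221 234 237 237 237]
 [239 239 238 232 212 173 148 134 131 126 123 121 119 119 130 148 173 207
  229 236 238 238 238]
 [239 239 239 237 226 201 175 158 144 133 128 125 129 138 154 175 198 222
  233 236 237 237 237]
 [240 240 240 239 236 226 211 190 175 164 157 151 159 169 189 205 222 232
  236 237 236 236 236]
 [240 240 240 240 239 236 230 222 213 203 197 194 199 209 221 229 234 237
  238 238 237 237 237]
 [240 240 240 240 240 239 238 236 232 229 227 227 228 230 235 238 239 239
  239 239 239 239 238]
 [240 240 240 240 239 239 240 239 239 238 237 237 238 238 239 239 239 239
  239 239 239 239 239]]
```

```bash
python3 -c "
from h import *
go([.640,.127,.21],106.95)"
```

```text
t 6.95 pos [0.5259 0.0332 0.2874] yaw 106.95 tilt [-0.002  0.    -1.   ] F [-0.42 -0.01  0.18] open 0.704 q6 -2.03
units [-2.734  1.127  1.543] turnz -0.0
```

play_rows(plan="-0.7 0.28 0.2 0 0 0 60;-0.7 0.28 0.3 0 0 0 60;-0.7 0.28 0.5 0 0 0 60;-0.6 0.28 0.5 0 0 0 60;0 0 0 0 0 0 60;0 0 0 0 0 0 60;0 0 0 0 0 0 60")

```text
time: 7.82
ee_pos: [0.6394, 0.1253, 0.2151]
ee_rot: [0.001, -0.147, 0.989, -0.0]
ft_force: [0.2, 0.4, 0.6]
opening: 0.703
finger_force: 0.0
```

```bash
python3 - <<'E'
from h import *
s=go([.640,.127,.21],106.95)
d=cam('wrist');save(d,'w4.png')
K=np.array(d['intrinsics']);T=np.array(d['hand_eye']);Rt=R(s['ee_rot'])
print('cam',Rt@T[:3,3]+s['ee_pos'])
c=T[:3,:3].T@(Rt.T@(np.array([.5703,.1058,.082])-s['ee_pos'])-T[:3,3]);u=K@c;u=u[:2]/u[2];print(u)
x,y=int(u[0])-30,int(u[1])-30
cv2.imwrite('pics/c4.png',cv2.resize(cv2.imread('pics/w4.png')[y:y+60,x:x+60],(600,600),interpolation=cv2.INTER_CUBIC));print(x,y)
E
```

```text
t 7.83 pos [0.6394 0.1253 0.2151] yaw 106.93 tilt [ 0.002 -0.    -1.   ] F [0.18 0.41 0.57] open 0.703 q6 -1.85
units [-0.02   0.029  0.103] turnz -0.0
cam [0.56830336 0.10434339 0.35863842]
[320.26816563 141.19375176]
290 111
```

View pics/c4.png

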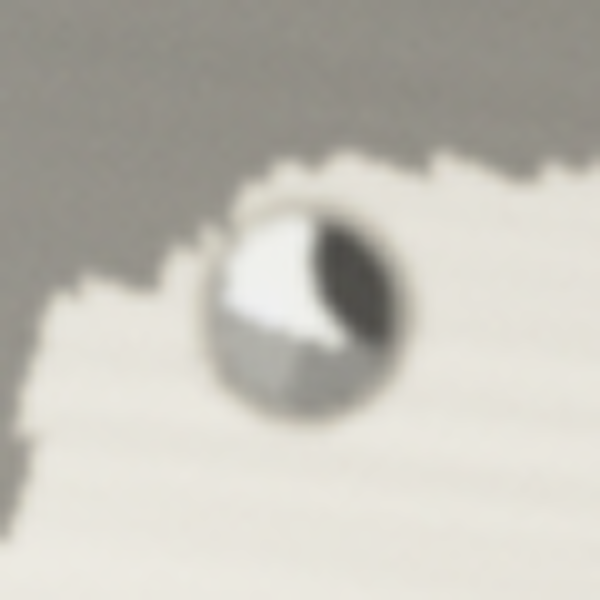

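From directly above, the hole circle is centred at crop (308,310). The dark through-lens has tips at (320,215) and (387,347), so its middle is near (354,280) and the lower hole lies toward the image upper right.

```bash
python3 - <<'E'
from h import *
s=manip.sense();d=cam('wrist')
px=lambda x,y:(290+x/10-.45,111+y/10-.45)
g=cv2.cvtColor(d['img'],cv2.COLOR_RGB2GRAY)
h=onz(d,*px(308,310),.082,s)
m=(g[111:171,290:350]<110).astype(np.uint8)
m[:20]=0;n,l,st,c=cv2.connectedComponentsWithStats(m)
for i in range(1,n):
    if st[i,4]>5:print(c[i],st[i]); lens=onz(d,*(c[i]+[290,111]),.0695,s);print('lens cen',lens)
for e in((208,310),(408,310),(308,205),(308,415)):print(np.linalg.norm(onz(d,*px(*e),.082,s)-h))
L=onz(d,*px(400,250),.0695,s);M=onz(d,*px(354,281),.0695,s)
print('hole',h,'lens mid',M,'lower',L,np.linalg.norm((L-h)[:2]))
go([.607,-.193,.22])
E
```

```text
[35.09433962 27.96226415] [32 23  7 11 53]
lens cen [0.56771854 0.10911689 0.0695    ]
0.007791011354115857
0.007790516019264193
0.007787378422489132
0.007921631289963522
hole [0.57066569 0.10594589 0.082     ] lens mid [0.56752051 0.10893277 0.0695    ] lower [0.56413783 0.11178686 0.0695    ] 0.008759560517644639
t 7.92 pos [0.6395 0.1254 0.2153] yaw 106.92 tilt [ 0.002 -0.    -1.   ] F [-0.1  -0.05 -0.16] open 0.702 q6 -1.85
units [ 2.476 -5.902 -0.096] turnz None
```

play_rows(plan="0.25 -0.6 -0.1 0 0 0 60;0.25 -0.7 -0.1 0 0 0 60;0.3 -0.8 0 0 0 0 60;0.3 -0.8 0 0 0 0 60;0.3 -0.8 0 0 0 0 60;0.3 -0.8 0 0 0 0 60;0.3 -0.6 0.1 0 0 0 60;0.3 -0.5 0 0 0 0 60;0.16 -0.3 0 0 0 0 60;0 0 0 0 0 0 60")

```text
time: 9.18
ee_pos: [0.6077, -0.1931, 0.2194]
ee_rot: [0.0, -0.147, 0.989, -0.0]
ft_force: [0.3, 0.4, 1.0]
opening: 0.704
finger_force: 0.0
```

play_rows(plan="0 0 0 0 0 0 60;0 0 0 0 0 0 60;0 0 0 0 0 0 60")

```text
time: 9.55
ee_pos: [0.608, -0.1912, 0.2188]
ee_rot: [0.0, -0.148, 0.989, 0.0]
ft_force: [-0.9, -0.0, -1.0]
opening: 0.706
finger_force: 0.0
```

```bash
python3 - <<'E'
from h import *
s=go([.537,-.214,.2],102.3)
d=cam('wrist');save(d,'w5.png')
K=np.array(d['intrinsics']);T=np.array(d['hand_eye']);Rt=R(s['ee_rot'])
print('cam',Rt@T[:3,3]+s['ee_pos'])
c=T[:3,:3].T@(Rt.T@(np.array([.537,-.214,.133])-s['ee_pos'])-T[:3,3]);u=K@c;u=u[:2]/u[2];print(u)
x,y=int(u[0])-60,max(0,int(u[1])-60)
cv2.imwrite('pics/c5.png',cv2.resize(cv2.imread('pics/w5.png')[y:y+120,x:x+120],(600,600),interpolation=cv2.INTER_CUBIC));print(x,y)
E
```

```text
t 9.55 pos [ 0.608  -0.1912  0.2188] yaw 107.04 tilt [ 0.  0. -1.] F [-0.88 -0.04 -0.95] open 0.706 q6 -2.36
units [ 1.492 -0.02   0.376] turnz 0.083
cam [ 0.53718676 -0.21233555  0.36242994]
[316.57942786 137.55811734]
256 77
```

View pics/c5.png

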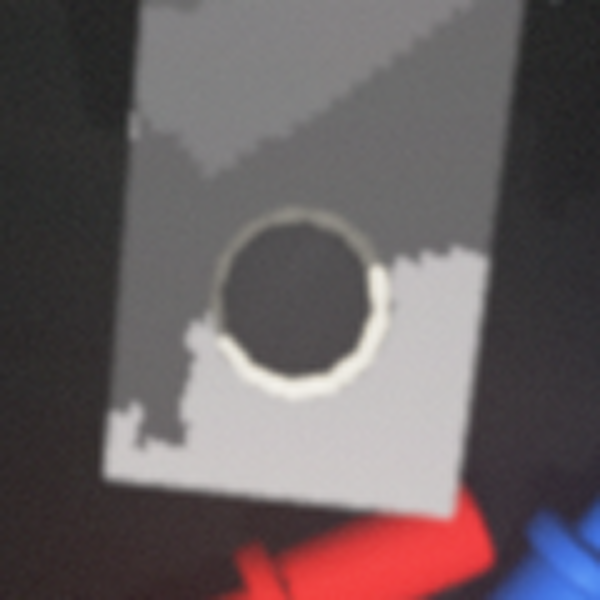

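Head circle is centred at crop (299,295), about 31 px wide (21 mm, as expected), with the white collar ring around it. The red look-alike lies past the rack's end, low down.

```bash
python3 - <<'E'
from h import *
s=manip.sense();d=cam('wrist')
p=onz(d,256+29.9-.4,77+29.4-.4,.133,s);c=onz(d,256+30.1-.4,77+30.3-.4,.091,s);print(p,c)
q=(p+c)/2
go([q[0],q[1],.097])
E
```

```text
[ 0.52453799 -0.23834147  0.133     ] [ 0.52278646 -0.24276462  0.091     ]
t 9.65 pos [ 0.608  -0.1915  0.2188] yaw 107.02 tilt [-0.  0. -1.] F [-0.75  0.53 -0.21] open 0.703 q6 -2.36
units [ 1.899 -0.444  2.436] turnz None
```

```bash
python3 - <<'E'
from h import *
s=manip.sense();d=cam('wrist')
p=onz(d,256+59.8-.4,77+59-.4,.133,s);c=onz(d,256+60.2-.4,77+60.6-.4,.091,s);print(p,c)
q=(p+c)/2
go([q[0],q[1],.097])
E
```

```text
[ 0.53597258 -0.21538839  0.133     ] [ 0.53679018 -0.21526434  0.091     ]
t 9.7 pos [ 0.6079 -0.1917  0.2188] yaw 107.0 tilt [-0.  0. -1.] F [0.33 0.78 0.4 ] open 0.706 q6 -2.36
units [ 1.507 -0.034  2.436] turnz None
```

play_rows(plan="0.5 -0.01 0 0 0 0 60;0.6 -0.01 0 0 0 0 60;0.41 -0.01 0.2 0 0 0 60;0 0 0.6 0 0 0 60;0 0 0.6 0 0 0 60;0 0 0.6 0 0 0 60;0 0 0.4 0 0 0 60;0 0 0 0 0 0 60;0 0 0 0 0 0 60")

```text
time: 10.82
ee_pos: [0.5366, -0.2159, 0.0998]
ee_rot: [0.0, -0.148, 0.989, -0.0]
ft_force: [1.6, 0.5, -0.6]
opening: 0.698
finger_force: 0.0
```

```bash
python3 -c "
from h import *
go([.5363,-.2153,.098])"
```

```text
t 10.82 pos [ 0.5366 -0.2159  0.0998] yaw 106.98 tilt [ 0.001 -0.001 -1.   ] F [ 1.64  0.52 -0.55] open 0.698 q6 -2.45
units [0.003 0.013 0.035] turnz None
```

play_rows(plan="0 0 0.03 0 0 0 15;0 0 0 0 0 0 15;0 0 0 0 0 0 15;0 0 0 0 0 0 15;0 0 0 0 0 0 15;0 0 -0.1 0 0 0 15;0 0 -0.3 0 0 0 15;0 0 -0.5 0 0 0 15;0 0 -0.5 0 0 0 15;0 0 0 0 0 0 15", grip_force=60)

```text
time: 12.08
ee_pos: [0.5373, -0.2164, 0.1701]
ee_rot: [0.002, -0.148, 0.989, -0.002]
ft_force: [0.2, 0.4, -0.7]
opening: 0.218
finger_force: 59.3
```

play_rows(plan="0 0 -0.5 0 0 0 15;0 0 -0.5 0 0 0 15;0 0 -0.4 0 0 0 15;0 0 0 0 0 0 15;0 0 0 0 0 0 15")

```text
time: 12.7
ee_pos: [0.5353, -0.2151, 0.2356]
ee_rot: [-0.001, -0.148, 0.989, 0.001]
ft_force: [0.1, 0.3, -0.7]
opening: 0.219
finger_force: 59.3
```

```bash
python3 - <<'E'
from h import *
s=go([.5676,.1090,.20])
d=cam('scene');save(d,'s6.png');w=cam('wrist');save(w,'w6.png')
im=cv2.resize(cv2.imread('pics/s6.png')[130:330,300:560],(520,400));o=np.zeros((600,800,3),np.uint8);o[:400,:520]=im
o[:,520:]=cv2.resize(cv2.imread('pics/w6.png')[200:480,250:380],(280,600))
cv2.imwrite('pics/c6.png',o)
E
```

```text
t 12.7 pos [ 0.5353 -0.2151  0.2356] yaw 106.97 tilt [-0.002  0.001 -1.   ] F [ 0.12  0.31 -0.72] open 0.219 q6 -2.45
units [-2.511  6.01   0.72 ] turnz None
```

View pics/c6.png

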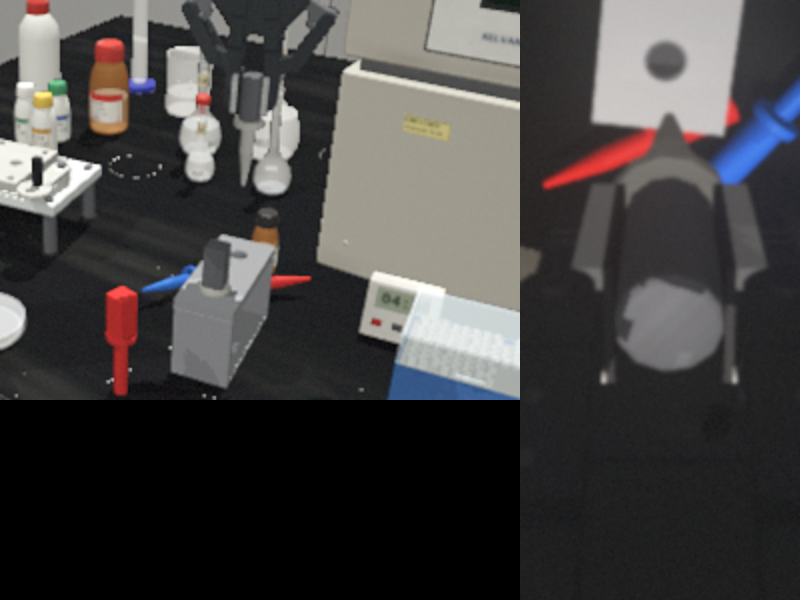

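The drift is held upright, straight pin still in the rack. The tip shows in the wrist view near (319,255).

```bash
python3 - <<'E'
from h import *
s=manip.sense();w=cam('wrist');Rt=R(s['ee_rot'])
img=cv2.cvtColor(w['img'],cv2.COLOR_RGB2GRAY);print(img[248:272:2,306:334:2])
for v in(254,255,256):
    p=onz(w,319,v,s['ee_pos'][2]-.074,s);print(v,p,'tool',(Rt.T@(p-s['ee_pos'])*1000).round(2))
E
```

```text
[[199 200 199 201 198 199 199 198 198 199 199 198 198 199]
 [201 200 199 200 198 198 200 199 200 200 198 197 200 198]
 [199 201 200 200 199 193 165 169 195 198 200 200 201 201]
 [200 201 201 200 199 155  96  99 170 199 200 200 199 200]
 [201 201 201 201 191 115  84  87 126 193 199 200 200 199]
 [177 191 194 195 161  92  85  85  91 170 199 200 201 198]
 [ 90 119 127 130 104  84  85  87  85 132 191 194 195 196]
 [ 82  98 107 102  85  85  84  84  85  94 129 138 143 151]
 [ 99 105 113  93  81  86  86  87  86  85 100 110 103  90]
 [113 117 115  92  87  87  90  87  89  88  91  85  67  58]
 [120 120 104  89  88  87  88  89  89  87  85  72  56  53]
 [113 105  91  88  88  89  89  87  88  87  87  83  62  55]]
254 [ 0.53540571 -0.21425379  0.16152248] tool [-0.5   0.55 74.  ]
255 [ 0.53608657 -0.21404609  0.16152248] tool [-1.22  0.55 74.  ]
256 [ 0.53676863 -0.21383802  0.16152248] tool [-1.93  0.55 74.  ]
```

play_rows(plan="-0.2 0.4 0 0 0 0 15;-0.25 0.6 0 0 0 0 15;-0.3 0.7 0 0 0 0 15;-0.3 0.7 0 0 0 0 15;-0.3 0.7 0 0 0 0 15;-0.3 0.7 0 0 0 0 15;-0.3 0.7 0 0 0 0 15;-0.3 0.7 0 0 0 0 15;-0.2 0.5 0.2 0 0 0 15;0 0.2 0.3 0 0 0 15")

```text
time: 14.1
ee_pos: [0.5668, 0.1048, 0.2119]
ee_rot: [0.0, -0.149, 0.989, 0.0]
ft_force: [-0.7, 0.8, -1.7]
opening: 0.215
finger_force: 59.3
```

play_rows(plan="0 0 0.3 0 0 0 15;0 0 0 0 0 0 15;0 0 0 0 0 0 15;0 0 0 0 0 0 15")

```text
time: 14.6
ee_pos: [0.5677, 0.1016, 0.198]
ee_rot: [0.001, -0.147, 0.989, -0.0]
ft_force: [-0.7, -0.5, -1.5]
opening: 0.218
finger_force: 59.3
```

```bash
python3 -c "
from h import *
s=go([.5665,.1081,.165]);w=cam('wrist');save(w,'w7.png')"
```

```text
t 14.6 pos [0.5677 0.1016 0.198 ] yaw 106.91 tilt [ 0.001 -0.    -1.   ] F [-0.73 -0.53 -1.53] open 0.218 q6 -1.89
units [-0.014  0.132  0.66 ] turnz None
```

play_rows(plan="-0.01 0.13 0.2 0 0 0 15;0 0 0.3 0 0 0 15;0 0 0.2 0 0 0 15;0 0 0 0 0 0 15;0 0 0 0 0 0 15;0 0 0 0 0 0 15")

```text
time: 15.4
ee_pos: [0.5661, 0.1087, 0.1628]
ee_rot: [0.001, -0.148, 0.989, -0.0]
ft_force: [-0.2, -0.5, -1.0]
opening: 0.218
finger_force: 59.3
```

```bash
python3 - <<'E'
from h import *
for i in range(4): s=go([.5665,.1081,.158]);w=cam('wrist')
save(w,'w8.png')
cv2.imwrite('pics/c8.png',cv2.resize(cv2.imread('pics/w8.png')[215:315,260:380],(720,600),interpolation=cv2.INTER_CUBIC))
E
```

```text
t 15.4 pos [0.5661 0.1087 0.1628] yaw 106.97 tilt [ 0.001 -0.    -1.   ] F [-0.17 -0.45 -0.95] open 0.218 q6 -1.88
units [-0.004 -0.013  0.097] turnz None
t 15.45 pos [0.5661 0.1087 0.1628] yaw 106.97 tilt [ 0.001 -0.    -1.   ] F [ 0.32 -0.54 -1.14] open 0.22 q6 -1.88
units [-0.005 -0.014  0.097] turnz None
t 15.5 pos [0.566  0.1087 0.1628] yaw 106.97 tilt [ 0.001  0.    -1.   ] F [-0.11  0.92 -1.31] open 0.217 q6 -1.88
units [-0.006 -0.014  0.096] turnz None
t 15.55 pos [0.566  0.1087 0.1627] yaw 106.97 tilt [ 0.001  0.    -1.   ] F [ 0.1   0.36 -1.47] open 0.215 q6 -1.88
units [-0.007 -0.015  0.095] turnz None
```

View pics/c8.png

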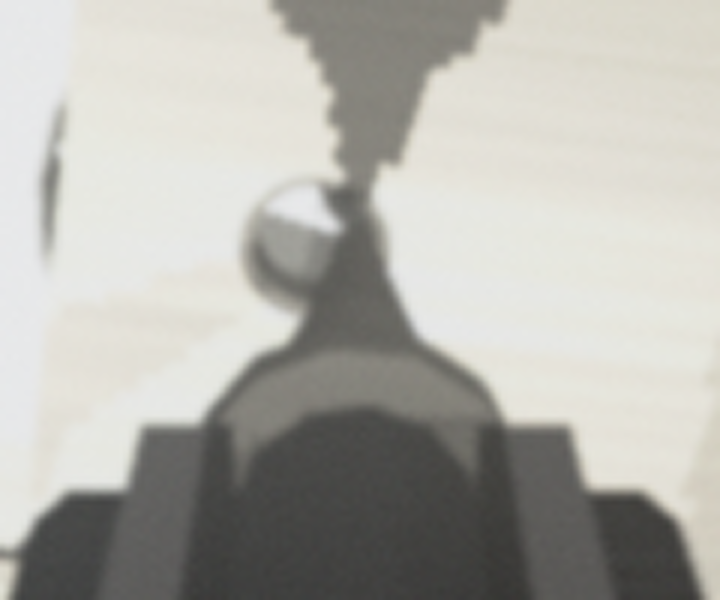

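The tip stands over the upper-right part of the hole, over the lens. I'll descend gently and watch the force.

play_rows(plan="0 -0.01 0.06 0 0 0 15;0 0 0.06 0 0 0 15;0 0 0.06 0 0 0 15;0 0 0.06 0 0 0 15;0 0 0.06 0 0 0 15;0 0 0.04 0 0 0 15;0 0 0 0 0 0 15")

```text
time: 16.48
ee_pos: [0.5662, 0.108, 0.1454]
ee_rot: [0.0, -0.148, 0.989, -0.0]
ft_force: [2.1, -1.3, -1.0]
opening: 0.217
finger_force: 59.3
```

play_rows(plan="0 0 0.06 0 0 0 15;0 0 0.06 0 0 0 15;0 0 0.06 0 0 0 15;0 0 0 0 0 0 15")

```text
time: 16.98
ee_pos: [0.5658, 0.1082, 0.1361]
ee_rot: [-0.0, -0.148, 0.989, -0.0]
ft_force: [3.0, -2.6, 1.3]
opening: 0.216
finger_force: 59.5
```

play_rows(plan="0.005 0.009 0.06 0 0 0 15;0.005 0.009 0.06 0 0 0 15;0.005 0.009 0.06 0 0 0 15;0 0 0 0 0 0 15")

```text
time: 17.48
ee_pos: [0.5642, 0.1094, 0.1267]
ee_rot: [-0.001, -0.148, 0.989, 0.0]
ft_force: [2.6, -2.8, -1.1]
opening: 0.22
finger_force: 59.5
```

play_rows(plan="0.005 0.009 0.06 0 0 0 15;0.005 0.009 0.06 0 0 0 15;0.005 0.009 0.06 0 0 0 15;0 0 0 0 0 0 15")

```text
time: 17.98
ee_pos: [0.563, 0.1104, 0.1176]
ee_rot: [-0.001, -0.148, 0.989, 0.0]
ft_force: [2.7, -1.8, -0.4]
opening: 0.215
finger_force: 59.5
```

play_rows(plan="0.003 0.006 0.06 0 0 0 15;0 0.003 0.06 0 0 0 15;0 0 0.04 0 0 0 15;0 0 0 0 0 0 15")

```text
time: 18.48
ee_pos: [0.5631, 0.1108, 0.1099]
ee_rot: [-0.0, -0.148, 0.989, 0.0]
ft_force: [3.7, -1.5, -1.7]
opening: 0.215
finger_force: 59.5
```

play_rows(plan="0 0 0.06 0 0 0 15;0 0 0.06 0 0 0 15;0 0 0 0 0 0 15")

```text
time: 18.85
ee_pos: [0.5632, 0.1109, 0.1038]
ee_rot: [-0.0, -0.148, 0.989, 0.0]
ft_force: [3.7, -0.5, -2.6]
opening: 0.219
finger_force: 59.4
```

play_rows(plan="-0.006 0 0.06 0 0 0 15;0 0 0.06 0 0 0 15;0 0 0 0 0 0 15")

```text
time: 19.23
ee_pos: [0.5633, 0.1109, 0.0977]
ee_rot: [-0.0, -0.148, 0.989, 0.0]
ft_force: [2.5, -1.9, -3.3]
opening: 0.217
finger_force: 59.3
```

play_rows(plan="0 0 0.04 0 0 0 15;0 0 0.04 0 0 0 15;0 0 0.04 0 0 0 15;0 0 0 0 0 0 15")

```text
time: 19.73
ee_pos: [0.565, 0.111, 0.0953]
ee_rot: [0.001, -0.148, 0.989, -0.0]
ft_force: [-3.5, -1.7, 17.4]
opening: 0.215
finger_force: 61.5
```

Collar contact at TCP z 0.0953, against the 0.0955 expected. Easing off, releasing and withdrawing.

play_rows(plan="0 0 -0.06 0 0 0 24;0 0 0 0 0 0 34;0 0 0 0 0 0 36;0 0 0 0 0 0 36;0 0 -0.2 0 0 0 36;0 0 -0.5 0 0 0 36;0 0 -0.8 0 0 0 36;0 0 -0.8 0 0 0 36;0 0 -0.8 0 0 0 36;0 0 0 0 0 0 36")

```text
time: 20.98
ee_pos: [0.5659, 0.1109, 0.2553]
ee_rot: [0.004, -0.148, 0.989, -0.001]
ft_force: [-1.4, 0.1, 0.2]
opening: 0.421
finger_force: 0.0
```

play_rows(plan="-0.7 0 0 0 0 0 36;-0.7 0 0 0 0 0 36;0 0 0 0 0 0 36;0 0 0 0 0 0 36")

```text
time: 21.48
ee_pos: [0.6296, 0.1312, 0.2493]
ee_rot: [-0.001, -0.148, 0.989, 0.0]
ft_force: [-0.7, -0.4, -0.6]
opening: 0.424
finger_force: 0.0
```

```bash
python3 - <<'E'
from h import *
s=go([.5,0,.3]);w=cam('wrist');save(w,'w9.png');sc=cam('scene');save(sc,'s9.png')
K=np.array(w['intrinsics']);T=np.array(w['hand_eye']);Rt=R(s['ee_rot'])
def pw(p):
    c=T[:3,:3].T@(Rt.T@(np.array(p)-s['ee_pos'])-T[:3,3]);u=K@c;return u[:2]/u[2]
h=[.5643,.1118,.130];u=pw(h);print('expected head top px wrist',u)
g=cv2.cvtColor(w['img'],cv2.COLOR_RGB2GRAY);x,y=int(u[0])-40,max(0,int(u[1])-40)
m=(g[y:y+80,x:x+80]<120).astype(np.uint8);n,l,st,c=cv2.connectedComponentsWithStats(m)
for i in range(1,n):
    if st[i,4]>40:print(c[i]+[x,y],st[i]+[x,y,0,0,0],onz(w,*(c[i]+[x,y]),.130,s))
def ps(p):
    c=R(sc['attitude']).T@(np.array(p)-sc['eye']);u=np.array(sc['intrinsics'])@c;return u[:2]/u[2]
print('scene head top/collar',ps(h),ps([.5643,.1118,.088]))
a=ps(h).astype(int);gs=cv2.cvtColor(sc['img'],cv2.COLOR_RGB2GRAY);print(gs[a[1]-8:a[1]+26,a[0]-12:a[0]+13:2])
E
```

```text
t 21.48 pos [0.6296 0.1312 0.2493] yaw 106.98 tilt [-0.002 -0.    -1.   ] F [-0.71 -0.4  -0.64] open 0.424 q6 -1.85
units [ 3.247 -1.753 -1.007] turnz None
expected head top px wrist [318.84222729 147.19518079]
[311.60606061 142.61363636] [305 135  16  17 132] [0.56273299 0.10571421 0.13      ]
[279.15686275 156.90196078] [278 148   4  18  51] [0.57969881 0.08538828 0.13      ]
scene head top/collar [302.57667964 193.06905894] [303.47352045 209.1792087 ]
[[164 152  60  34  39  41  42  47  61 192 193 191 181]
 [150 139  83  35  33  35  37  42  64 190 190 189 178]
 [140 126  88  27  32  30  32  34  54 189 189 185 175]
 [127 107  81  26  27  27  32  38  53 160 192 187 177]
 [111  89  56  30  33  33  26  27  54 113 143 148 155]
 [ 93  78  37  23  30  28  28  25  37 127  89 102 145]
 [ 81  56  32  34  32  24  75  73  45 151 143 124 156]
 [ 59  35  36  37  30  98 132 132 127 150 173 171 168]
 [ 37  32  33  35  30 124 135 109 106 140 172 182 170]
 [ 38  35  35  31  31 101 105  81  65 134 179 184 174]
 [ 36  34  40  34  33  76  80  77  63 136 176 170 176]
 [ 31  37  35  34  31  73  74  72  6
[... 529 characters left out ...]
34 236 150  74  73  65 166 232 231 232]
 [232 233 233 233 236 176  74  71  63 159 235 231 232]
 [234 235 234 232 234 216  73  70  62 160 234 235 237]
 [227 189 202 231 231 178  65  71  68 127 200 221 218]
 [181 137 221 231 228 144 131 115 136 124 171 213 213]
 [141 218 235 232 224 146 158 146 141 128 192 212 217]
 [173 236 233 234 181 143 150 145 134 113 219 214 231]
 [225 232 232 226 144 145 141 137 140 136 179 227 234]
 [241 236 234 177 146 148 146 145 146 145 218 234 201]
 [194 191 207 205 146 145 149 148 147 146 239 230 135]
 [148 145 160 184 147 146 146 147 146 145 193 175 107]
 [150 148 149 145 147 148 136 146 146 144 130 109 110]
 [150 148 149 148 148 130  96 147 144 146 114 110 179]]
```

```bash
python3 - <<'E'
from h import *
w=cv2.imread('pics/w9.png',0);print('cols',list(range(290,350,3)))
for v in range(115,185,3):print(v,w[v,290:350:3])
s=cv2.imread('pics/s9.png');print(s[196:204:3,298:310:2].tolist())
E
```

```text
cols [290, 293, 296, 299, 302, 305, 308, 311, 314, 317, 320, 323, 326, 329, 332, 335, 338, 341, 344, 347]
115 [145 144 146 144 145 145 144 143 144 144 145 144 143 181 223 225 224 224
 224 224]
118 [149 149 146 146 146 148 145 146 145 144 142 145 143 143 187 223 223 224
 225 225]
121 [148 147 148 148 147 147 146 147 147 146 144 146 145 146 210 225 225 224
 225 224]
124 [182 179 146 145 146 146 146 146 144 145 145 147 146 146 163 226 226 226
 226 225]
127 [225 221 151 149 149 146 145 145 144 144 144 144 144 144 199 226 226 227
 227 226]
130 [226 214 150 145 148 148 145 147 145 146 145 146 145 145 208 224 224 224
 224 225]
133 [227 226 156 147 146 147 141 145 149 152 149 151 147 144 169 226 226 226
 226 226]
136 [228 223 151 149 149 142 145 138 110 103 117 129 141 151 177 223 225 225
 225 225]
139 [227 225 155 149 132 138 136 100  99 102 131 132 123 199 183 216 227 226
 227 227]
142 [227 228 205 193 161 127 102 100 102 109 137 133 131 150 221 212 228 228
 228 226]
145 [229 228 222 222 134 120 102 102 120 136 134 134 132 128 218 221 227 227
 226 227]
148 [229 220 217 217 179 114 102 106 
[... 667 characters left out ...]
 220 224 233 233 234 233 233 234 233 233 233 231 231 230 229 229 228
 228 229]
175 [221 228 233 233 232 232 232 232 231 232 230 231 231 231 231 232 231 232
 231 230]
178 [232 232 232 231 231 230 231 232 231 231 231 231 230 230 230 229 229 229
 229 229]
181 [234 234 234 233 233 231 232 231 231 230 230 230 230 229 229 230 231 230
 229 229]
184 [234 231 232 233 234 233 233 233 232 232 231 231 230 230 229 229 230 229
 228 227]
[[[33, 30, 32], [75, 72, 73], [76, 74, 73], [73, 72, 72], [68, 67, 68], [128, 135, 137]], [[75, 79, 77], [62, 58, 58], [78, 76, 75], [77, 75, 75], [66, 66, 65], [135, 141, 142]], [[187, 194, 194], [129, 134, 135], [74, 76, 72], [74, 74, 73], [67, 64, 66], [150, 159, 158]]]
```

The head disc is at wrist (317,149) and 26 px wide. That matches the seated position expected at (318.8,147.2), with the collar ring around it. Handing in.

```bash
python3 -c "
from h import *
print(manip.hand_in())"
```

```text
the job is handed in; nothing more can be done
None
```

The job is handed in, but no verdict came back. The guard is swung aside, and the tapered drift is down through both holes with its collar on the carriage, released and standing. The straight pin was not touched. One red and one blue look-alike had toppled by my first wrist picture; they lie clear of the stand, and I don't know whether the arm caused it.

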